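# Set the bulb-test dimmer to its clip

### The job

Two bench dimmers stand on the garage counter. On the one with the dome bulb in its lampholder, turn the wheel by its hub until the pointer on the wheel's far rim stands opposite the small clip on the scale, then let go. Leave the clip where it is, and do not turn the wheel of the other dimmer, the one with a breaker mounted on it.

Things in the scene. Friction and masses are not known exactly. Their poses are not given: they have to be found in the camera images.
- lamp_hub (a point): Bulb dimmer: grip point, on the wheel's upright axis, 122 mm above the counter. The wheel is a black disc 120 mm across, its face 98 mm up; from it rises a round grey hub 42 mm across, top 143 mm up. Grip the hub from above at any yaw. It turns about this axis with light friction (0.1 N m) and stays where left. A dome bulb (60 mm across, top 123 mm up) stands 155 mm from the axis, towards the robot.
- lamp_pointer (a point): Tip of the bulb dimmer's pointer: a white bar 9 mm wide, standing out 14 mm from the wheel's rim and turning with the wheel; 74 mm from the axis, 93 mm above the counter, no higher than the wheel's face. It starts on the far side, left of the clip seen from the robot: turn the wheel 30 to 90 degrees clockwise seen from above.
- lamp_mark (a point): Where the pointer's tip must come: directly inside the set clip on the bulb dimmer's scale, 74 mm from the axis, 93 mm above the counter. The clip is a dark steel block 9 mm wide, 80 to 94 mm from the axis, top 104 mm up, on the edge of the fixed aluminium scale disc (184 mm across, top 80 mm up, bare black ticks). It sits stiffly and does not turn with the wheel.
- breaker_pointer (a point): Tip of the pointer on the other dimmer's wheel, not to be turned; 74 mm from that wheel's axis, 93 mm above the counter. That dimmer is the same as the first, with its own clip, but carries a three-pole breaker (54 x 80 mm) where the first has the bulb. Both dimmers are fixed to the counter by grey base plates of 290 x 130 mm.

How it is judged:
At the end, for the whole second after the job is handed in: The bulb dimmer's pointer tip stands at its clip, within 14 mm (about 11 degrees), and stays there with the wheel released (distance between lamp_pointer and lamp_mark below 0.014 m); the robot touches nothing.
It fails at once if the bulb dimmer's clip is pushed along the scale by more than 10 mm (distance of lamp_mark from where it was at the start of the episode above 0.01 m).
It fails at once if the other dimmer's pointer is turned by more than 12 mm (distance of breaker_pointer from where it was at the start of the episode above 0.012 m).
It also fails if it takes over 29 s, if anything falls off the work surface, if the arm or the gripper's body presses on something with over 40 N, if the wrist force passes 120 N, or if a joint passes its speed limit or range.

### The arm

A 7-joint arm with a two-finger parallel gripper is mounted at the origin on the work surface. World frame = base frame: x ahead of the robot, y to its left, z up, the work surface at z = 0. Lengths are in m, angles in rad, forces in N, time in s.
With the tool pointing down it reaches from about 0.425 to 0.975 m from the base axis. Payload 16.7 kg.
Tool frame: the origin (TCP) lies on the front face of the gripper's body, between the roots of the fingers; the fingertips stand 73 mm ahead of it and the grasp point (between the pads) lies 54 mm ahead of it; z points along the fingers, x is the direction in which the jaws open and shut, and the axes are right-handed (so a half turn about z gives the same grasp; the last joint's range is limited). The gripper opens to 85 mm and grips with 20 to 120 N. Pads are 22 mm wide; open, the fingers measure 114 mm over their backs; the gripper's body (76 mm by 85 mm) begins 54 mm behind the grasp point. The pads swing forward as they close: fully open they stand 13 mm farther back than shut.
Start: joints at [-1.351, 0.426, 0.074, 1.606, -0.034, 1.111, -0.067], TCP at [0.243, 0.63, 0.304] pointing down, gripper open.
Joint ranges: [-2.85, 2.85], [-0.5, 2.14], [-1.23, 1.37], [0.21, 2.46], [-1.02, 4.16], [0.16, 2.05], [-2.73, 2.73]. Speed limits (rad/s): [1.89, 1.89, 2.39, 2.39, 3.01, 3.01, 3.01].

### API

Orientations are given as a unit quaternion [w, x, y, z].
In Python, from workcell import env gives the robot as it stands. The module is installed in compiled form; this text tells all that it offers.
- The arm moves only by the shell command python3 -m crank 'ROWS' [OPENING] [FORCE]. ROWS is JSON, one flat list of numbers, 4 for each row, row after row: the shift along the tool's x, y, z in cm, then the turn about the tool's z in rad. In form: [x, y, z, roll, x, y, z, roll, ...]. A call has 1 to 5 rows; each row is the pose to reach, as a shift and turn from the pose measured when the call began, along the tool's axes at that moment; what a row does not reach only later rows make up. A row lasts 1/12 s, in which the tool goes at most 41.7 mm and 7.16 degrees, less where a joint would pass 70% of its speed; a pose out of reach is approached as far as the arm can. A call with a gripper value outside its range is refused whole. OPENING is the finger opening in cm, from 0 to 8.54, set as the call begins (- or left out, the last holds). The fingers move at their own pace and stop on an object; FORCE is the grip in N (left out, the last holds). Time passes only in rows, so rows that repeat a pose let the fingers close. It gives the time, the measured TCP pose, the force and the opening at its end, in the units of the state.
- env.get_obs(): the state, without advancing time (a new reading comes with each control period).
- env.camera(name): name is "side" or "top" or "wrist"; returns the picture (400x640x3 uint8, red, green, blue); there is no depth.
- env.get_calibration(name): a dict with "fov_y" (degrees; the focal length in pixels is half the picture's height over the tangent of half this angle, whatever the lens; pixels are square), "cx", "cy" (the principal point, pixels), "cam_to_world" (4x4, takes a point from camera to world coordinates); the wrist camera has in their place "T_tool_cam" (4x4, takes a point from camera to tool coordinates, whose origin is the TCP and whose axes are the tool frame's). Camera axes: x right, y down, z forward; pixel columns grow to the right and rows downward; lengths in m; the calibration is good to about 2 mm. A picture is of the moment at which its call begins: read the wrist's pose just before it. get_calibration takes no time and is no camera call.
- env.hand_in(): hands the job in, once; it reports no verdict.
The state is a dict: "time_s": time; "joint_pos": joint angles; "qvel": joint speeds; "effort": joint torques, N m; "position": TCP position; "ee_rot": TCP orientation; "ft_force": force on the tool from outside, world axes, zero at the start; "wrist_torque": the same for the moment, N m; "gripper_width": opening from 0.0 (shut) to 1.0 (fully open).
Only numpy, scipy, OpenCV 4.12 (cv2) and the standard library are available. Lean on these libraries where they do the work, as an engineer would, in place of code of your own. Each camera call takes 0.05 s, during which the arm holds its last target.

## Working session

There is one attempt and no reset: what is moved stays moved. The work goes in short steps, Python scripts to look and compute and a shell command to move; the robot and the scene stay as the last step left them, time stands still between calls to the robot, and variables do not carry over. Pictures are saved under pics/ and viewed, and the job is handed in when it is done.

```bash
mkdir -p pics; python3 - <<'E'
from workcell import env
import cv2,json
o=env.get_obs()
for k in("time_s","position","ee_rot","gripper_width","ft_force"):print(k,o[k])
for n in("top","side","wrist"):
    cv2.imwrite(f"pics/{n}0.png",env.camera(n)[:,:,::-1]); print(n,env.get_calibration(n))
E
```

```text
time_s 0.0
position [0.24321517 0.62931942 0.30320066]
ee_rot [ 3.98516870e-04  8.24764119e-01  5.65476547e-01 -5.13194165e-04]
gripper_width 0.9999269710134236
ft_force [-0.12987653  0.03666412 -0.18322515]
top {'fov_y': 47.21559213936976, 'cx': 313.6201727225344, 'cy': 201.61770095368323, 'cam_to_world': array([[-0.00192556, -0.99521877,  0.09765186,  0.50129794],
       [-0.99995984,  0.00106154, -0.00889907,  0.0101275 ],
       [ 0.00875286, -0.09766507, -0.99518085,  0.97675196],
       [ 0.        ,  0.        ,  0.        ,  1.        ]])}
side {'fov_y': 52.237524323999, 'cx': 324.3858213964256, 'cy': 192.55667274099974, 'cam_to_world': array([[ 0.72605679, -0.35176867,  0.59084714,  0.12472937],
       [-0.68762074, -0.36593463,  0.62711208, -0.48011696],
       [-0.00438695, -0.86159773, -0.50757276,  0.5532735 ],
       [ 0.        ,  0.        ,  0.        ,  1.        ]])}
wrist {'fov_y': 61.842821640070746, 'cx': 321.7330674858782, 'cy': 196.05392371837337, 'T_tool_cam': array([[ 9.99999096e-01,  6.23971073e-04, -1.19102795e-03,
        -1.47607846e-03],
       [-2.10698032e-04,  9.47577798e-01,  3.19525075e-01,
        -8.20731363e-02],
       [ 1.32796604e-03, -3.19524535e-01,  9.47577072e-01,
        -7.00947861e-02],
       [ 0.00000000e+00,  0.00000000e+00,  0.00000000e+00,
         1.00000000e+00]])}
```

View pics/top0.png

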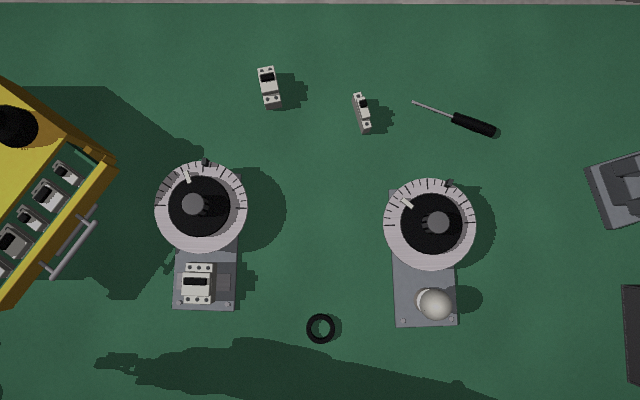

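View pics/side0.png

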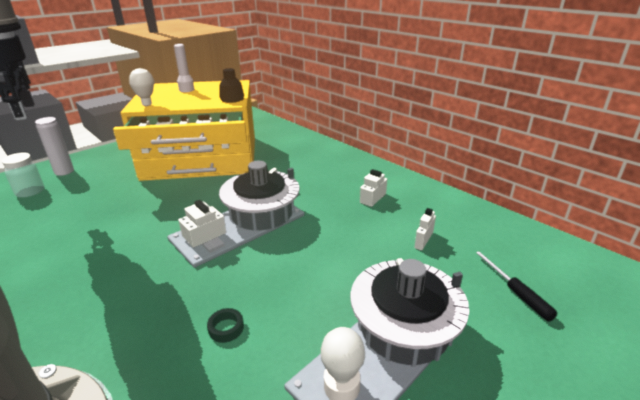

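View pics/wrist0.png

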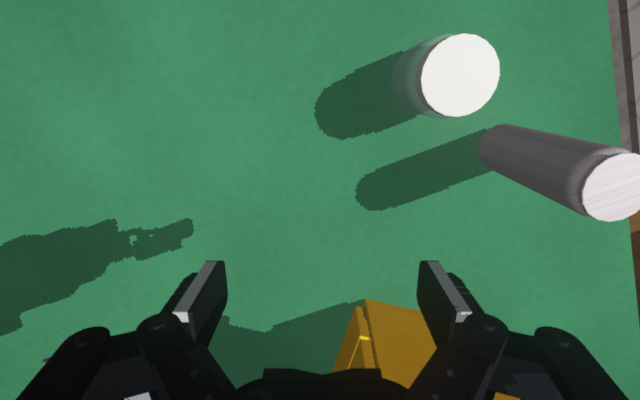

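The top view shows the bulb dimmer on the right: wheel around (430,222), hub top at about (438,222), pointer at about (406,203), clip at about (450,185). The breaker dimmer is on the left at about (200,205). I'll measure these now.

```bash
cat > h.py <<'E'
import numpy as np,cv2
def ray(c,uv,T=None):
    f=200/np.tan(np.radians(c["fov_y"]/2)); T=c["cam_to_world"] if T is None else T
    d=T[:3,:3]@np.array([(uv[0]-c["cx"])/f,(uv[1]-c["cy"])/f,1]); return T[:3,3],d
def onz(c,uv,z,T=None):
    o,d=ray(c,uv,T); return o+d*(z-o[2])/d[2]
def proj(c,p,T=None):
    f=200/np.tan(np.radians(c["fov_y"]/2)); T=c["cam_to_world"] if T is None else T
    q=np.linalg.inv(T)@np.r_[p,1]; return f*q[:2]/q[2]+[c["cx"],c["cy"]]
E
python3 - <<'E'
from h import *
from workcell import env
im=cv2.imread("pics/top0.png");c=env.get_calibration("top")
cv2.imwrite("pics/topz.png",cv2.resize(im[165:285,370:490],None,fx=5,fy=5,interpolation=cv2.INTER_CUBIC))
s=cv2.imread("pics/side0.png");cv2.imwrite("pics/sidez.png",cv2.resize(s[240:365,340:480],None,fx=4.5,fy=4.5,interpolation=cv2.INTER_CUBIC))
g=im.max(2)[165:285,370:490]
# scale disc outer (bright low-sat), wheel: dark
bright=((g>125)&((im.max(2).astype(int)-im.min(2))[165:285,370:490]<40)).astype(np.uint8)
bright=cv2.morphologyEx(bright,cv2.MORPH_CLOSE,np.ones((3,3)))
for nm,m,z in(("scale",bright,.08),("wheel",((g<45)).astype(np.uint8),.098)):
    cs,_=cv2.findContours(cv2.morphologyEx(m,cv2.MORPH_OPEN,np.ones((3,3))),cv2.RETR_EXTERNAL,cv2.CHAIN_APPROX_NONE)
    for k in sorted(cs,key=cv2.contourArea)[-2:]:
        if len(k)<20: continue
        w=np.array([onz(c,p[0]+[370,165],z)[:2] for p in k],np.float32)
        (ce,r)=cv2.minEnclosingCircle(w); e=cv2.fitEllipse(w); print(nm,ce,r,"ell",e)
for nm,uv,z in(("hub",(438,222),.143),("tip",(403,200.5),.096),("clip",(449.5,184),.104)):print(nm,onz(c,uv,z))
E
```

```text
scale (0.5317724347114563, -0.21413825452327728) 0.10826773941516876 ell ((0.540290355682373, -0.22126896679401398), (0.1764376312494278, 0.1972743570804596), 57.370277404785156)
wheel (0.5455578565597534, -0.22409392893314362) 0.05977313220500946 ell ((0.5448936223983765, -0.22443488240242004), (0.11389502137899399, 0.11759768426418304), 35.32674789428711)
hub [ 0.54544653 -0.22452723  0.143     ]
tip [ 0.58971301 -0.17095778  0.096     ]
clip [ 0.62080021 -0.25983031  0.104     ]
```

View pics/topz.png

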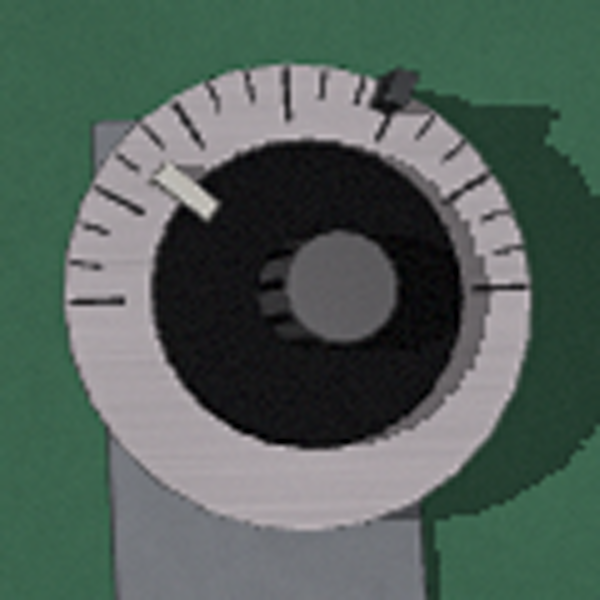

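View pics/sidez.png

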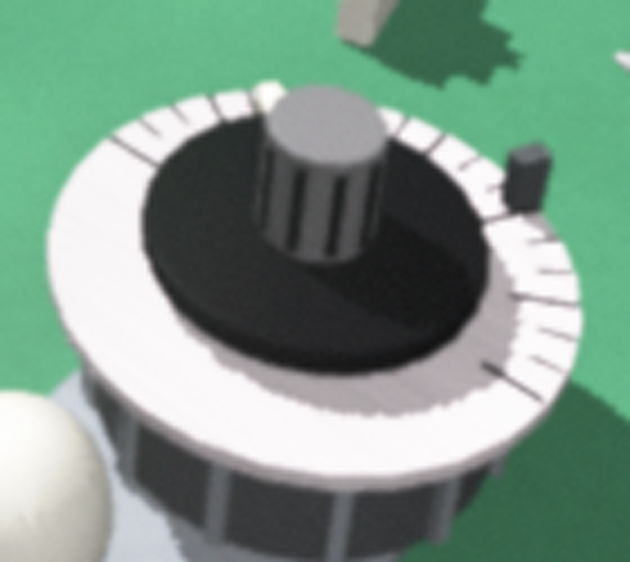

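The zoom is clear. The tip is at crop (158,172) and the clip's top face at about (402,80). Three measures of the axis (hub, wheel, circle) agree to 1 mm. Next I'll refine the angles and work out the move.

```bash
python3 - <<'E'
from h import *
from workcell import env
from scipy.spatial.transform import Rotation as R
c=env.get_calibration("top");s=env.get_calibration("side")
A=np.array([.5453,-.2243])
def z(u,v):return (370+u/5-.4,165+v/5-.4)
def pol(n,p):
    d=p[:2]-A;print(n,p,np.linalg.norm(d)*1e3,np.degrees(np.arctan2(d[1],d[0])))
pol("tip",onz(c,z(158,172),.096));pol("barin",onz(c,z(209,211),.098))
pol("clip top",onz(c,z(402,80),.104));pol("clip low",onz(c,z(388,103),.085))
# side
def zs(u,v):return (340+u/4.5-.4,240+v/4.5-.4)
pol("side clip top",onz(s,zs(530,154),.104));pol("side hub",onz(s,zs(326,123),.143))
pol("side tip",onz(s,zs(268,88),.096))
print("bulb",onz(c,(434,303),.1))
o=env.get_obs();q=o["ee_rot"];M=R.from_quat(np.r_[q[1:],q[0]]).as_matrix();print(M.round(3))
d=np.array([*A,.122+.054+.10])-o["position"];print("shift cm",M.T@d*100)
print(o["joint_pos"])
E
```

```text
tip [ 0.59263878 -0.1675241   0.096     ] 73.92200237871604 50.17922862433358
barin [ 0.57726834 -0.18653899  0.098     ] 49.47594410452167 49.748866490249505
clip top [ 0.62741851 -0.26100319  0.104     ] 89.9476144342041 -24.082445599191
clip low [ 0.62102061 -0.26109001  0.085     ] 84.18501174171588 -25.913505894867217
side clip top [ 0.6247157 -0.2622804  0.104    ] 88.03047046446864 -25.55936720928241
side hub [ 0.54555482 -0.22578334  0.143     ] 1.5050667978462624 -80.25237751204678
side tip [ 0.59429832 -0.16918891  0.096     ] 73.74325627412148 48.36025701268921
bulb [ 0.39470509 -0.22468987  0.1       ]
[[ 0.36   0.933 -0.   ]
 [ 0.933 -0.36  -0.001]
 [-0.001  0.    -1.   ]]
shift cm [-68.73694495  58.94610596   2.81140765]
[-1.35151433  0.42657609  0.07388138  1.60645544 -0.0340701   1.11080496
 -0.06707371]
```

```bash
python3 - <<'E'
from h import *
from workcell import env
c=env.get_calibration("top");s=env.get_calibration("side")
def tri(a,b):
    o1,d1=ray(c,a);o2,d2=ray(s,b)
    t=np.linalg.lstsq(np.c_[d1,-d2],o2-o1,rcond=None)[0];p,q=o1+d1*t[0],o2+d2*t[1];return (p+q)/2,np.linalg.norm(p-q)
print("bottle top",tri((12,125),(229,73)))
print("bottle low",tri((15,125),(231,97)))
print("box corner near/right top",tri((115,165),(252,100)))
for z in(.1,.2,.25,.3):print(z,onz(c,(0,310),z),onz(c,(115,165),z),"bulb side",onz(s,(141,75),z),"vial",onz(s,(180,48),z))
import numpy as np
for y in(.63,.5,.4,.3):print(y,[proj(s,np.array([.243+(.63-y)*.35,y,.23])).round()])
E
```

```text
bottle top (array([0.685619  , 0.47065604, 0.282496  ]), np.float64(0.0072281669950551445))
bottle low (array([0.70808271, 0.51682458, 0.20350906]), np.float64(0.0043764169209679))
box corner near/right top (array([0.63526613, 0.31483311, 0.25773866]), np.float64(0.011886378535120128))
0.1 [0.38425694 0.58931466 0.1       ] [0.65886069 0.38609918 0.1       ] bulb side [0.76916884 1.35503642 0.1       ] vial [1.16033211 1.77892383 0.1       ]
0.2 [0.39760633 0.52325411 0.2       ] [0.6408895  0.34321685 0.2       ] bulb side [0.62699431 0.95016974 0.2       ] vial [0.93186017 1.28054023 0.2       ]
0.25 [0.40428102 0.49022383 0.25      ] [0.63190391 0.32177568 0.25      ] bulb side [0.55590704 0.7477364  0.25      ] vial [0.8176242  1.03134843 0.25      ]
0.3 [0.41095571 0.45719356 0.3       ] [0.62291831 0.30033452 0.3       ] bulb side [0.48481978 0.54530305 0.3       ] vial [0.70338824 0.78215663 0.3       ]
0.63 [array([ 28., 118.])]
0.5 [array([ 66., 128.])]
0.4 [array([100., 137.])]
0.3 [array([136., 147.])]
```

Tip and clip radii are 74 mm and 84–90 mm, as given, and the bulb is 151 mm from the axis. The angles are about +49° (tip) and −25° (clip), so the turn is about 75° clockwise. The toolbox lies clear of the path, so I'll start the transit, bowing slightly outwards.

```bash
python3 -m crank '[-2.9,2.7,-0.3,0,-5.8,5.4,-0.6,0,-8.7,8.1,-0.9,0,-11.6,10.8,-1.2,0,-14.5,13.5,-1.5,0]' 8.5 60
```

```text
time_s: 0.57
position: [0.3172, 0.4435, 0.3184]
ee_rot: [0.0, 0.825, 0.566, -0.001]
ft_force: [1.3, 0.7, -0.0]
gripper_width: 0.995
```

```bash
python3 -m crank '[-2.9,2.7,-0.3,0,-5.8,5.4,-0.6,0,-8.7,8.1,-0.9,0,-11.6,10.8,-1.2,0,-14.5,13.5,-1.5,0]'
```

```text
time_s: 0.98
position: [0.3911, 0.2576, 0.3337]
ee_rot: [0.0, 0.825, 0.566, -0.0]
ft_force: [1.5, 0.6, -0.0]
gripper_width: 0.994
```

```bash
cat > nav.py <<'E'
import sys
from h import *
from workcell import env
from scipy.spatial.transform import Rotation as R
o=env.get_obs();q=o["ee_rot"];M=R.from_quat(np.r_[q[1:],q[0]]).as_matrix()
print(o["time_s"],o["position"].round(4),"yaw",np.degrees(np.arctan2(M[1,0],M[0,0])),"q",np.round(o["joint_pos"],2))
print("tool z",M[:,2].round(3),"w",o["gripper_width"],"F",np.round(o["ft_force"],1),"T",np.round(o["wrist_torque"],2))
if len(sys.argv)>3: print("shift",(M.T@(np.array(sys.argv[1:4],float)-o["position"])*100).round(2))
E
python3 nav.py .5453 -.2246 .28
```

```text
0.9833 [0.3911 0.2576 0.3337] yaw 68.87466211074133 q [-0.97  0.05  0.26  2.03 -0.01  1.07  0.5 ]
tool z [-0.001 -0.001 -1.   ] w 0.9936369013515761 F [ 1.5  0.6 -0. ] T [ 0.   -0.06  0.  ]
shift [-39.42  31.76   5.41]
```

```bash
python3 -m crank '[-3.0,2.4,0.2,0,-6.0,4.8,0.4,0,-9.0,7.2,0.6,0,-12.0,9.6,0.8,0,-15.0,12.1,1.0,0]' && python3 -m crank '[-3.0,2.4,0.2,0,-6.0,4.8,0.4,0,-9.0,7.2,0.6,0,-12.0,9.6,0.8,0,-15.0,12.1,1.0,0]' && python3 nav.py .5453 -.2246 .28
```

```text
time_s: 1.4
position: [0.4499, 0.0722, 0.3239]
ee_rot: [0.0, 0.825, 0.566, -0.0]
ft_force: [1.9, 0.6, -0.2]
gripper_width: 0.998
time_s: 1.82
position: [0.5087, -0.1132, 0.3141]
ee_rot: [0.0, 0.825, 0.566, 0.0]
ft_force: [0.9, -0.3, -0.1]
gripper_width: 0.994
1.8167 [ 0.5087 -0.1132  0.3141] yaw 68.90605437282646 q [-0.47  0.18  0.64  1.97 -0.13  1.03  1.44]
tool z [ 0. -0. -1.] w 0.9937694079865962 F [ 0.9 -0.3 -0.1] T [ 0.09 -0.07 -0.  ]
shift [-9.08  7.42  3.41]
```

```bash
python3 -m crank '[-2.5,2.0,0.8,0.1,-5.0,4.0,1.6,0.22,-7.5,6.0,2.4,0.34,-9.1,7.4,3.4,0.46,-9.1,7.4,3.4,0.58]' && python3 -m crank '[0,0,0,0.12,0,0,0,0.24,0,0,0,0.36,0,0,0,0.36]' && python3 nav.py .5453 -.2246 .176 && python3 - <<'E'
from workcell import env
import cv2
for n in("wrist","side"):cv2.imwrite(f"pics/{n}1.png",env.camera(n)[:,:,::-1])
E
```

```text
time_s: 2.23
position: [0.5447, -0.2288, 0.2785]
ee_rot: [0.001, 0.953, 0.302, -0.001]
ft_force: [-1.1, 0.7, -0.6]
gripper_width: 0.992
time_s: 2.57
position: [0.5446, -0.2287, 0.2781]
ee_rot: [0.001, 0.992, 0.123, -0.001]
ft_force: [0.5, 0.7, 0.3]
gripper_width: 0.993
2.5667 [ 0.5446 -0.2287  0.2781] yaw 14.121603007796173 q [-0.37  0.42  0.86  1.86 -0.37  1.03  0.89]
tool z [-0.002 -0.003 -1.   ] w 0.9930254203170643 F [0.5 0.7 0.3] T [ 0.05  0.06 -0.01]
shift [ 0.19 -0.4  10.21]
```

View pics/wrist1.png

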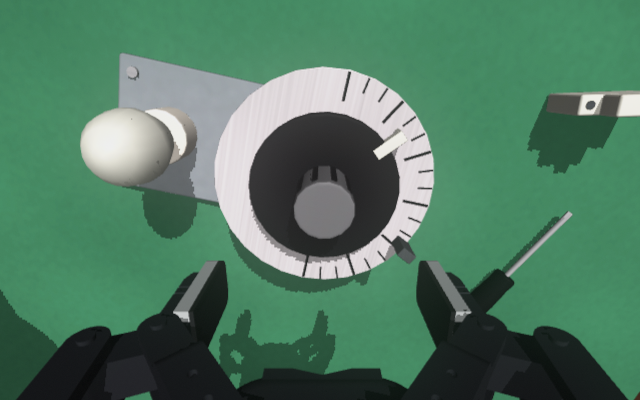

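View pics/side1.png

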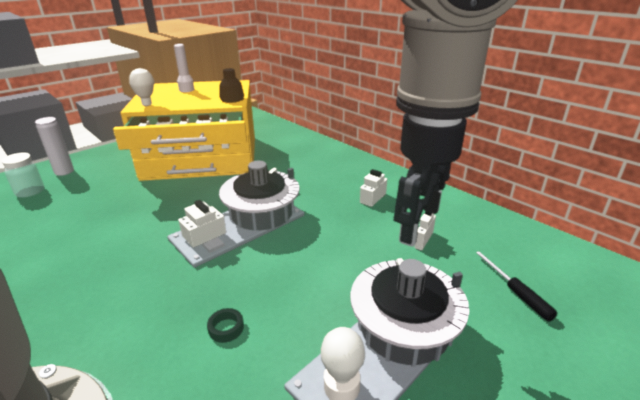

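The wrist view has the hub top at (324,209), the pointer tip at (404,134) and the clip at (404,249). As a check, I'll cast the hub from this view.

```bash
python3 - <<'E'
from h import *
from workcell import env
from scipy.spatial.transform import Rotation as R
o=env.get_obs();q=o["ee_rot"];T=np.eye(4);T[:3,:3]=R.from_quat(np.r_[q[1:],q[0]]).as_matrix();T[:3,3]=o["position"]
c=env.get_calibration("wrist");T=T@c["T_tool_cam"]
h=onz(c,(324,209),.143,T);print("hub",h)
for n,uv,z in(("tip",(406,134),.096),("clip top",(407,254),.104),("clip mid",(403,248),.095)):
    p=onz(c,uv,z,T);d=(p-h)[:2];print(n,p,np.linalg.norm(d),np.degrees(np.arctan2(d[1],d[0])))
E
```

```text
hub [ 0.54438283 -0.22638859  0.143     ]
tip [ 0.59318977 -0.16986791  0.096     ] 0.07467733684281572 49.18862092520382
clip top [ 0.62436225 -0.26161468  0.104     ] 0.08739328363493397 -23.77058450333044
clip mid [ 0.62291435 -0.26119114  0.095     ] 0.08589771495069914 -23.90132093548859
```

All views agree to within 2 mm. Descending over the hub.

```bash
python3 -m crank '[0.1,-0.3,2.5,0,0.1,-0.3,5.0,0,0.1,-0.3,7.0,0,0.1,-0.3,7.0,0]' && python3 nav.py .545 -.2252 .176
```

```text
time_s: 3.0
position: [0.5434, -0.2246, 0.2052]
ee_rot: [0.0, 0.991, 0.13, -0.003]
ft_force: [0.3, 0.1, 0.0]
gripper_width: 0.997
3.0 [ 0.5434 -0.2246  0.2052] yaw 14.996635258105782 q [-0.31  0.51  0.79  1.93 -0.45  0.9   0.96]
tool z [-0.006 -0.001 -1.   ] w 0.9974801110331754 F [0.3 0.1 0. ] T [0.09 0.03 0.02]
shift [0.15 0.1  2.92]
```

```bash
python3 -m crank '[0.1,0.1,1.5,0,0.1,0.1,2.9,0,0.1,0.1,2.9,0]' && python3 nav.py .545 -.2252 .176
```

```text
time_s: 3.25
position: [0.5438, -0.2249, 0.1746]
ee_rot: [-0.0, 0.991, 0.131, -0.004]
ft_force: [-1.6, 1.1, 0.1]
gripper_width: 0.995
3.25 [ 0.5438 -0.2249  0.1746] yaw 15.1067891612672 q [-0.28  0.55  0.75  1.94 -0.49  0.85  1.  ]
tool z [-0.009 -0.001 -1.   ] w 0.9949126826988147 F [-1.6  1.1  0.1] T [ 0.04  0.04 -0.05]
shift [ 0.1   0.06 -0.14]
```

```bash
python3 -m crank '[0,0,0,0,0,0,0,0,0,0,0,0,0,0,0,0,0,0,0,0]' 3.2 40 && python3 -m crank '[0,0,0,0,0,0,0,0,0,0,0,0]' && python3 nav.py
```

```text
time_s: 3.67
position: [0.545, -0.2248, 0.1759]
ee_rot: [-0.0, 0.991, 0.132, -0.003]
ft_force: [1.4, 1.9, 6.1]
gripper_width: 0.48
time_s: 3.92
position: [0.545, -0.2247, 0.176]
ee_rot: [-0.0, 0.991, 0.132, -0.003]
ft_force: [0.8, -0.5, -5.8]
gripper_width: 0.482
3.9167 [ 0.545  -0.2247  0.176 ] yaw 15.152993782298019 q [-0.29  0.55  0.75  1.94 -0.49  0.85  1.  ]
tool z [-0.006 -0.001 -1.   ] w 0.4819218436660751 F [ 0.8 -0.5 -5.8] T [-0.05 -0.59  0.04]
```

Opening is 41 mm, which matches the 42 mm hub. Now turning: 1.29 rad is needed, so I'll do 1.0 first and check.

```bash
python3 -m crank '[0,0,0,0.1,0,0,0,0.2,0,0,0,0.3,0,0,0,0.4,0,0,0,0.5]' && python3 nav.py .545 -.225 .176
```

```text
time_s: 4.33
position: [0.5457, -0.2247, 0.176]
ee_rot: [0.001, 0.993, -0.12, -0.002]
ft_force: [7.7, -5.0, -15.3]
gripper_width: 0.486
4.3333 [ 0.5457 -0.2247  0.176 ] yaw -13.744981217428068 q [-0.37  0.6   0.88  1.94 -0.6   0.88  0.59]
tool z [-0.004 -0.001 -1.   ] w 0.4855618711256923 F [  7.7  -5.  -15.3] T [-0.62 -1.73  0.12]
shift [-0.06  0.05  0.  ]
```

```bash
python3 -m crank '[0,0,0,0.1,0,0,0,0.2,0,0,0,0.3,0,0,0,0.4,0,0,0,0.5]' && python3 nav.py .545 -.225 .176; python3 - <<'E'
from workcell import env
import cv2
for n in("wrist","top"):cv2.imwrite(f"pics/{n}2.png",env.camera(n)[:,:,::-1])
E
```

```text
time_s: 4.75
position: [0.5464, -0.2249, 0.176]
ee_rot: [0.002, 0.932, -0.364, -0.001]
ft_force: [9.4, -8.0, -18.0]
gripper_width: 0.481
4.75 [ 0.5464 -0.2249  0.176 ] yaw -42.64611430389363 q [-0.44  0.67  1.01  1.95 -0.71  0.93  0.18]
tool z [-0.003 -0.003 -1.   ] w 0.48110181505109645 F [  9.4  -8.  -18. ] T [-1.13 -1.53  0.09]
shift [-0.09  0.1   0.  ]
```

View pics/wrist2.png

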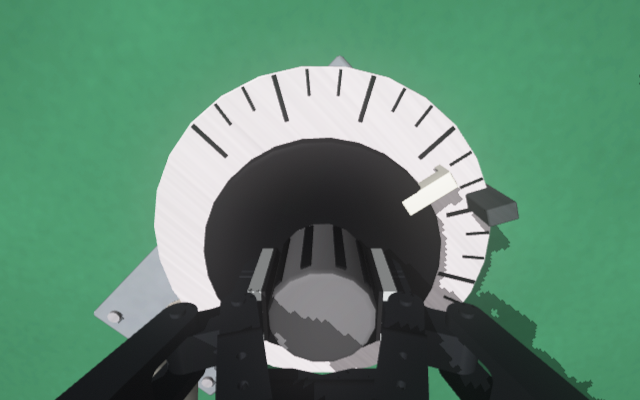

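View pics/top2.png

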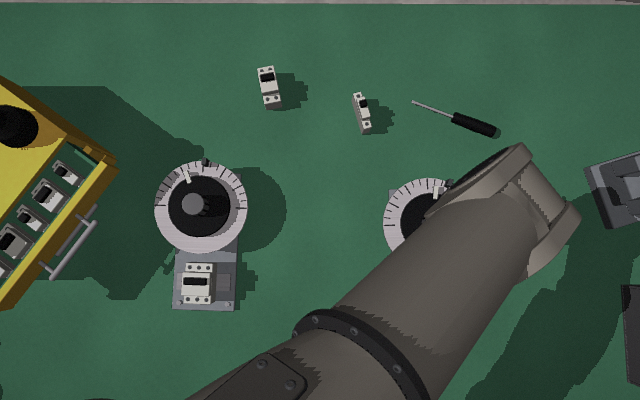

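The pointer turned with the wheel: its tip is at about (455,178) and the clip at about (493,207), inner face at about (478,198). Casting both about the axis.

```bash
python3 - <<'E'
from h import *
from workcell import env
from scipy.spatial.transform import Rotation as R
o=env.get_obs();q=o["ee_rot"];T=np.eye(4);T[:3,:3]=R.from_quat(np.r_[q[1:],q[0]]).as_matrix();T[:3,3]=o["position"]
c=env.get_calibration("wrist");T=T@c["T_tool_cam"]
h=np.array([.5455,-.2248,0])
for n,uv,z in(("tip",(454,180),.098),("barin",(408,209),.098),("clip top in",(488,212),.104),("clip top out",(518,211),.104),("clip in-left top",(473,188),.104)):
    p=onz(c,uv,z,T);d=(p-h)[:2];print(n,p,np.linalg.norm(d),np.degrees(np.arctan2(d[1],d[0])))
E
python3 - <<'E'
import cv2
im=cv2.imread("pics/wrist2.png");cv2.imwrite("pics/w2z.png",cv2.resize(im[150:250,390:530],None,fx=5,fy=5,interpolation=cv2.INTER_CUBIC))
E
```

```text
tip [ 0.6174716 -0.2385139  0.098    ] 0.07326651401549619 -10.788156991485309
barin [ 0.59309701 -0.23550067  0.098     ] 0.04878503926980409 -12.670460555429965
clip top in [ 0.6193929  -0.25855874  0.104     ] 0.0812392376275329 -24.553783313071484
clip top out [ 0.62972819 -0.26741074  0.104     ] 0.09439313008160233 -26.834684131554734
clip in-left top [ 0.62089137 -0.24433444  0.104     ] 0.07788102419379336 -14.526288296650444
```

View pics/w2z.png

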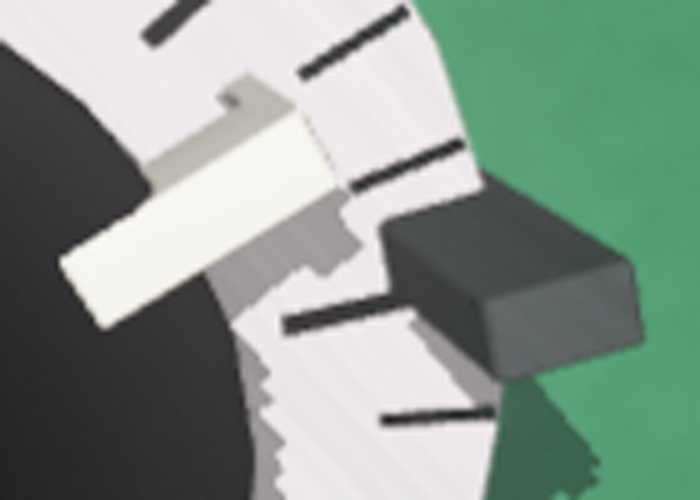

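```bash
python3 - <<'E'
from h import *
from workcell import env
from scipy.spatial.transform import Rotation as R
o=env.get_obs();q=o["ee_rot"];T=np.eye(4);T[:3,:3]=R.from_quat(np.r_[q[1:],q[0]]).as_matrix();T[:3,3]=o["position"]
c=env.get_calibration("wrist");T=T@c["T_tool_cam"]
h=np.array([.5455,-.2248,0])
for n,uv,z in(("tip",(318,148),.098),("clip top",(565,320),.104),("in",(492,340),.104),("out",(637,303),.104)):
    p=onz(c,(390+uv[0]/5-.4,150+uv[1]/5-.4),z,T);d=(p-h)[:2];print(n,p,np.linalg.norm(d),np.degrees(np.arctan2(d[1],d[0])))
E
```

```text
tip [ 0.61742386 -0.23794999  0.098     ] 0.07311609755459209 -10.361069419201419
clip top [ 0.62386389 -0.26374426  0.104     ] 0.08750745531767112 -26.42585452260792
in [ 0.61785047 -0.26089246  0.104     ] 0.08085329889610837 -26.51258521018623
out [ 0.62960311 -0.2667639   0.104     ] 0.09399097370239361 -26.517259505579055
```

Radii match (73, 81 and 94 mm). About 15–16° remains, so I'll turn 0.27 rad more.

```bash
python3 -m crank '[-0.1,0.1,0,0.09,-0.1,0.1,0,0.18,-0.1,0.1,0,0.27,-0.1,0.1,0,0.27]' && python3 nav.py .545 -.225 .176; python3 - <<'E'
from workcell import env
import cv2
im=env.camera("wrist")[:,:,::-1]
cv2.imwrite("pics/wrist3.png",im)
E
```

```text
time_s: 5.18
position: [0.5465, -0.2252, 0.176]
ee_rot: [0.002, 0.873, -0.488, 0.001]
ft_force: [14.0, -8.4, -16.2]
gripper_width: 0.481
5.1833 [ 0.5465 -0.2252  0.176 ] yaw -58.419298889569305 q [-0.47  0.71  1.08  1.95 -0.77  0.96 -0.04]
tool z [-0.002 -0.005 -1.   ] w 0.4809378813659888 F [ 14.   -8.4 -16.2] T [-0.51 -2.38 -0.05]
shift [-0.09  0.12  0.  ]
```

View pics/wrist3.png

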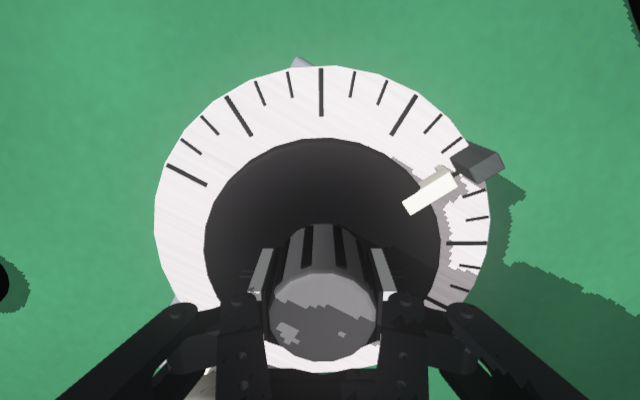

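The pointer bar (408,208)→(455,178) now points straight at the clip (top about (488,164)). Releasing and rising.

```bash
python3 -m crank '[0,0,0,0,0,0,0,0,0,0,0,0,0,0,0,0,0,0,0,0]' 8.5 && python3 nav.py .545 -.225 .176
```

```text
time_s: 5.65
position: [0.5464, -0.2251, 0.1762]
ee_rot: [0.002, 0.874, -0.486, 0.0]
ft_force: [0.0, -0.3, 0.3]
gripper_width: 0.995
5.65 [ 0.5464 -0.2251  0.1762] yaw -58.17245549245235 q [-0.47  0.71  1.07  1.95 -0.77  0.96 -0.03]
tool z [-0.002 -0.005 -1.   ] w 0.9951427012354009 F [ 0.  -0.3  0.3] T [ 0.03 -0.04 -0.01]
shift [-0.08  0.11  0.02]
```

```bash
python3 -m crank '[0,0,-2,0,0,0,-5,0,0,0,-8,0,0,0,-11,0,0,0,-13,0]' && python3 -m crank '[0,0,0,0,0,0,0,0,0,0,0,0]' && python3 nav.py; python3 - <<'E'
from workcell import env
import cv2
cv2.imwrite("pics/wrist4.png",env.camera("wrist")[:,:,::-1]);cv2.imwrite("pics/side4.png",env.camera("side")[:,:,::-1])
E
```

```text
time_s: 6.07
position: [0.5466, -0.225, 0.3088]
ee_rot: [0.002, 0.874, -0.486, 0.001]
ft_force: [1.1, 1.0, 0.2]
gripper_width: 0.996
time_s: 6.32
position: [0.5464, -0.2248, 0.3082]
ee_rot: [0.002, 0.874, -0.486, 0.001]
ft_force: [-0.9, -0.5, -0.1]
gripper_width: 0.997
6.3167 [ 0.5464 -0.2248  0.3082] yaw -58.19031145818528 q [-0.6   0.59  1.26  1.84 -0.6   1.17 -0.15]
tool z [-0.    -0.004 -1.   ] w 0.9972468098241114 F [-0.9 -0.5 -0.1] T [-0.01  0.    0.04]
```

View pics/wrist4.png

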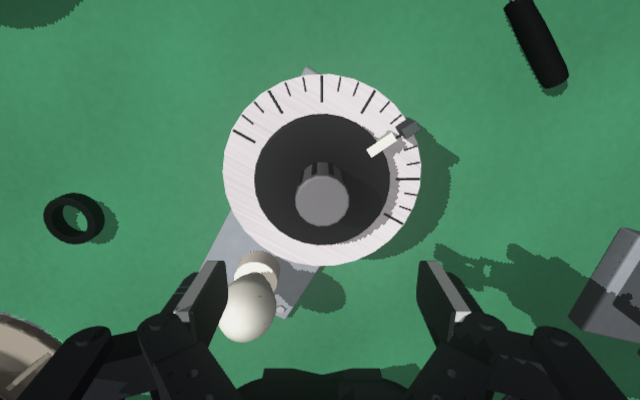

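View pics/side4.png

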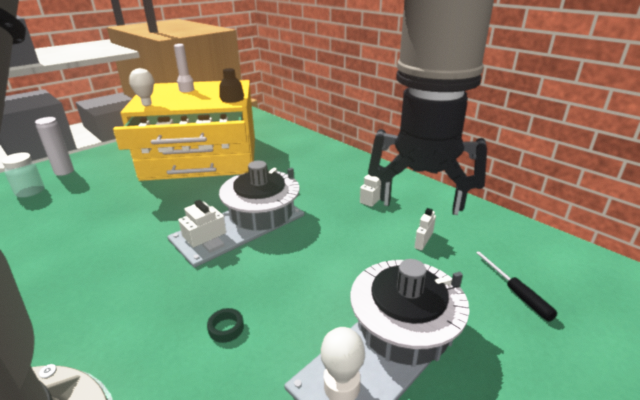

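The gripper is clear, and the pointer bar (370,154)→(395,138) points at the clip (408,129). One last numeric check before handing in.

```bash
python3 - <<'E'
from h import *
from workcell import env
from scipy.spatial.transform import Rotation as R
o=env.get_obs();q=o["ee_rot"];T=np.eye(4);T[:3,:3]=R.from_quat(np.r_[q[1:],q[0]]).as_matrix();T[:3,3]=o["position"]
c=env.get_calibration("wrist");T=T@c["T_tool_cam"]
im=cv2.imread("pics/wrist4.png");cv2.imwrite("pics/w4z.png",cv2.resize(im[105:175,350:430],None,fx=8,fy=8,interpolation=cv2.INTER_CUBIC))
h=onz(c,(322,201),.143,T);print(h)
for n,uv,z in(("tip",(394.5,138.5),.098),("barin",(371,154),.098),("clip",(410,130),.104)):
    p=onz(c,uv,z,T);d=(p-[.5453,-.225,0])[:2];print(n,p,np.linalg.norm(d),np.degrees(np.arctan2(d[1],d[0])))
E
```

```text
[ 0.54491286 -0.22784435  0.143     ]
tip [ 0.61041867 -0.25884042  0.098     ] 0.0733867499163174 -27.459682389185556
barin [ 0.58923643 -0.24956926  0.098     ] 0.05033943542800687 -29.213929294425427
clip [ 0.62275666 -0.26387324  0.104     ] 0.0866640768930082 -26.650738870601735
```

View pics/w4z.png

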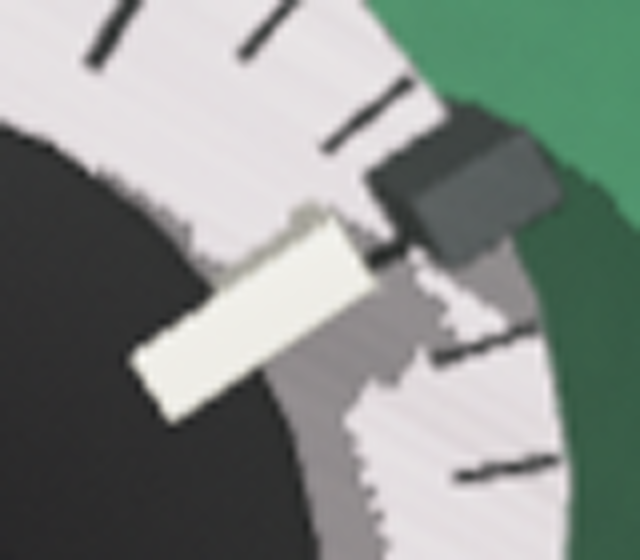

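The tip (−27.5°) and the clip (−26.7°) are within about 1°, or 1–2 mm, and the clip has not moved. Handing in.

```bash
python3 -c "
from workcell import env
print(env.hand_in())"
```

```text
the job is handed in; nothing more can be done
None
```

I gripped the bulb dimmer's hub from above, turned the wheel about 73° clockwise, let go, raised the gripper about 13 cm and handed in after about 6.4 s. The hand-in reports no verdict.

- **Pointer:** in the last wrist view, taken after release, the tip stood at −27.5° and the clip at −26.7°. That is a gap of about 1–2 mm against the 14 mm allowed.
- **Clip:** it showed no movement beyond measurement scatter. Its angle came out between −24° and −27° across all views, before and after the turn.
- **Other dimmer:** I never touched the breaker dimmer, and it looked unchanged in the last side view. I did not measure its pointer.
- **Contact:** the gripper was clear of everything at the end, with force readings near zero. While turning, the wrist force reached about 23 N (limit 120 N).
- **Disagreement:** in the last view the hub came out about 3 mm off the axis position I used. This shifts the tip and clip angles almost equally, so the gap between them barely changes.

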